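Load the ink cassette under the spring flap of the ticket printer test stand

ROBOT

A 6-joint arm with a two-finger parallel gripper is mounted at the origin on the work surface. World frame = base frame: x ahead of the robot, y to its left, z up, the work surface at z = 0. Lengths are in m, angles in rad, forces in N, time in s.
With the tool pointing down it reaches from about 0.275 to 0.825 m from the base axis. Payload 5.2 kg.
Tool frame: the origin (TCP) lies between the finger pads; the fingertips stand tcp_to_tips ahead of it and the grasp point (between the pads) lies 6 mm ahead of it (tcp_to_tips is the distance from the TCP to the fingertips, in m); z points along the fingers, y is the direction in which the jaws open and shut (so a half turn about z gives the same grasp; the last joint's range is limited). The gripper opens to 93 mm and grips with 3 to 60 N. Pads are 15 mm wide; open, the fingers measure 128 mm over their backs; the gripper's body (75 mm by 188 mm) begins 65 mm behind the grasp point.
Start: joints at [-1.448, 0.259, 1.535, -0, 1.348, -0.203], TCP at [0.176, -0.521, 0.244] pointing down, gripper open.
Joint ranges: [-3.14, 3.14], [-0.91, 2.08], [0.19, 2.58], [-1.22, 4.36], [0.22, 2.71], [-3.12, 3.12]. Speed limits (rad/s): [2.57, 2.57, 3.14, 3.14, 3.14, 3.14].

INTERFACE

Orientations are given as a 3x3 rotation matrix whose columns are the frame's x, y, z axes.
In Python, from cell import sense, read_camera, close_job, tcp_to_tips gives the robot as it stands.
- The arm moves only by the tool apply_moves, never from a script. Its argument "commands" is a list of rows, each an object with "claw": the gripper's target within -1 to 1 (shut at 1, half-way at 0, fully open at -1); "xyz": the shift along the tool's x, y, z in m, a list of three; "twist": the turn about the tool's z in degrees. In form: [{"claw": claw, "xyz": [tx, ty, tz], "twist": twist}, ...]. A call has 1 to 12 rows; each row shifts and turns the commanded pose from where the row before left it, along the tool's axes as they then stand; what a row does not reach is not made up. A row lasts 1/10 s, in which the tool goes at most 50 mm and 8.59 degrees, less where a joint would pass 70% of its speed; a pose out of reach is approached as far as the arm can. A call with a gripper value outside its range is refused whole. The fingers move at their own pace and stop on an object; "force" is the grip in N (left out, the last holds). Time passes only in rows, so rows that do not move let the fingers close. It gives the time, the measured TCP pose, the force and the opening at its end, in the units of the state.
- sense(): the state, without advancing time (a new reading comes with each control period).
- read_camera(name): name is "scene" or "top" or "wrist"; returns a dict with "color" (384x512x3 uint8, red, green, blue), "K" (3x3 intrinsics, pixels), "eye" and "attitude" of the camera in the world; the wrist camera has in their place "T_tool_cam" (4x4, takes a point from camera to tool coordinates, whose origin is the TCP and whose axes are the flange's). Camera axes: x right, y down, z forward; pixel columns grow to the right and rows downward; lengths in m; the calibration is good to about 2 mm. A picture is of the moment at which its call begins: read the wrist's pose just before it. There is no depth.
- close_job(): hands the job in, once; it reports no verdict.
The state is a dict: "t": time; "q": joint angles; "qd": joint speeds; "effort": joint torques, N m; "eef_pos": TCP position; "ee_rot": TCP orientation; "ft_force": force on the tool from outside, world axes, zero at the start; "moment": the same for the moment, N m; "finger_gap": opening from 0.0 (shut) to 1.0 (fully open).
Only numpy, scipy, OpenCV 4.12 (cv2) and the standard library are available. Lean on these libraries where they do the work, as an engineer would, in place of code of your own. Each camera call takes 0.05 s, during which the arm holds its last target.

TASK

Load the black ink cassette into the ticket printer test stand: with one fingertip press the red bar down so that the spring-closed blue flap stands open, and while holding it clear of the cassette push the cassette along its guides under the flap with the other fingertip until it is fully home against the stop. Then let go so that the flap closes down onto the cassette. Only press and push: do not lift or tip the cassette, and leave the loose parts lying around the stand where they are.

Things in the scene. Friction and masses are not known exactly. Their poses are not given: they have to be found in the camera images.
- stand: ticket printer test stand, fixed to the bench, new place and yaw each time. Origin on the bench, below the middle of the mouth (near edge of the flap). x: the way the cassette is pushed; y: to the side of the red press bar; z up. All positions below are in this frame, in mm. Aluminium deck: top at z 40, y -32 to 32, from x -120 to the stop
- mouth (a point): mouth of the cassette bay, on the deck's middle line: x 0, y 0, z 40. Steel guides for the cassette have their inner faces at y -23 and 23; they stand 6 mm above the deck from x -118 to 0, and 10 to 12 mm beside the bay (x 0 to 40)
- stop (a point): middle of the stop's face (grey print head frame, 60 mm wide, top at z 62): x 40, y 0, z 50. Behind it, x 60 to 108, a rubber test roller between grey cheeks 92 mm high
- cassette: black ink cassette, closed box 60 mm long (its x, the push direction), 44 wide, 20 tall, about 90 g, yellow stripe on top near its rear (-x) end; origin in the centre of its underside. It lies on the deck between the guides, short of the mouth. Fully home its front touches the stop: its origin is then at x 10 and its rear face at x -20
- flap (a joint): angle of the blue flap and red press bar (one rigid part), rad: 0 closed, grows as the bar is pressed down and the flap rises, end stop 0.78. 0.38: flap level with the cassette's top, where it also rests on a loaded cassette; from 0.43 it is clear of the cassette. The spring shuts it when the bar is let go. Holding it open takes about 4 to 6 N down on the bar
- flap_hinge (a point): middle of the hinge tube: 6 mm thick, axis along x at y 29, z 62, from x -119 to 45, between two lugs 66 mm high. The flap plate (3 mm) covers x 0 to 40 and reaches 49 mm from the hinge to the -y side; closed it slopes down to 2 mm above the deck and bars the cassette's way
- press_bar (a point): top of the red press bar at half its length; moves with the flap. The bar is 8 mm thick, parallel to x, from x -113 to 5, on a blue arm 36 mm long to the +y side of the hinge. Closed its top is at y 65, z 70. Top pressed to z 54: flap about 0.45 rad; to z 48: about 0.63 rad, bar at y 60. A fingertip holding it down can slide along it with the push
- crank (a joint): angle of the cast aluminium hand crank of the test roller, rad, anything from -3.1 to 3.1 (0: handle up). Its black handle, at y -73 to -107, circles at 45 mm radius round x 84, z 70. Not needed
- pulley: yellow nylon gear pulley lying flat, 50 mm across, 24 mm tall; origin under its centre. Leave alone.
- latch_bolt: chrome latch bolt lying flat, 68 mm long, 16 mm wide, 14 mm tall; origin on the bench below its body. Leave alone.
- spacer_a: black steel spacer tube standing upright, 22 mm across, 26 mm tall; origin under its centre. Leave alone.
- spacer_b: second black steel spacer, the same. Leave alone.
- window: clear acrylic display window lying flat, 95 x 62 x 4 mm, grey border; origin under its centre. Leave alone.
- screwdriver: screwdriver lying on the bench, 170 mm long. Leave alone.
Things that resemble listed ones, but are neither listed nor needed, are in the scene too. What is meant by the cassette is not pink or purple, and is the smaller of those in its own colour.

How it is judged:
On the way, in this order (a step that is already met when the one before it is completed fails the run):
1. the flap is pressed open, clear of the cassette's height, while the cassette is still short of the mouth (value of joint flap above 0.43 rad and x of cassette in the frame of stand below -0.027 m), for 0.1 s.
2. the cassette is home against the stop (within 3.5 mm) while the flap is still held clear of it (x of cassette in the frame of stand above 0.0065 m and angle between the x axis of cassette and the x axis of stand, either way round below 0.08 rad and z of cassette in the frame of stand between 0.037 and 0.044 m and value of joint flap above 0.41 rad), for 0.1 s.
At the end, for the whole second after the job is handed in: the cassette lies on the deck, home against the stop within 3.5 mm and straight within 0.08 rad, at rest, and the flap has closed down onto it and presses on it (flap between 0.30 and 0.405 rad, more than 0.3 N) (x of cassette in the frame of stand above 0.0065 m and angle between the x axis of cassette and the x axis of stand, either way round below 0.08 rad and z of cassette in the frame of stand between 0.037 and 0.044 m and value of joint flap between 0.3 and 0.405 rad and contact force between flap and cassette above 0.3 N and linear speed of cassette below 0.01 m/s); the robot touches nothing.
It fails at once if the cassette is lifted more than 6 mm off the deck or tipped more than 0.2 rad (height (world z) of cassette above 0.046 m or angle between cassette's own z axis and vertical above 0.2 rad).
It fails at once if the cassette falls off or leaves the deck (height (world z) of cassette below 0.034 m).
It fails at once if the flap drags on the cassette while it is being pushed in (between 5 mm past the mouth and 5 mm short of home) (x of cassette in the frame of stand between -0.025 and 0.005 m and contact force between flap and cassette above 0.5 N).
It fails at once if a loose part lying around the stand is moved more than 15 mm (distance of any of pulley, latch_bolt, spacer_a, spacer_b, window, screwdriver from where it was at the start of the episode above 0.015 m).
It also fails if it takes over 32 s, if anything falls off the work surface, if the arm or the gripper's body presses on something with over 40 N, if the wrist force passes 120 N, or if a joint passes its speed limit or range.

## Working session

There is one attempt and no reset: what is moved stays moved. The work goes in short steps, Python scripts to look and compute and a tool call to move; the robot and the scene stay as the last step left them, time stands still between calls to the robot, and variables do not carry over. Pictures are saved under pics/ and viewed, and the job is handed in when it is done.

Besides the shell and the picture viewer there is one more tool, called as name(argument=value, ...) on one line, values as JSON. apply_moves: Moves the arm, as the interface text tells. Its arguments: {"type":"object","properties":{"commands":{"type":"array","items":{"type":"object","properties":{"claw":{"type":"number"},"xyz":{"type":"array","items":{"type":"number"}},"twist":{"type":"number"}}}},"force":{"type":"number"}},"required":["commands"]}

```bash
mkdir -p pics; ls
python3 - <<'E'
from cell import sense, read_camera, tcp_to_tips
import cv2, numpy as np
print(tcp_to_tips); s=sense(); print({k:np.round(v,3).tolist() for k,v in s.items()})
for n in ["scene","top","wrist"]:
    c=read_camera(n); cv2.imwrite(f"pics/{n}0.png",c["color"][:,:,::-1])
    print(n,{k:np.round(v,4).tolist() for k,v in c.items() if k!="color"})
E
```

```text
pics
0.025
{'t': 0.0, 'q': [-1.448, 0.259, 1.536, -0.0, 1.348, -0.203], 'qd': [0.0, 0.0, 0.001, 0.002, -0.002, -0.002], 'effort': [0.002, -43.73, -28.4, 0.072, 0.041, -0.0], 'eef_pos': [0.176, -0.521, 0.243], 'ee_rot': [[0.947, 0.32, -0.0], [0.32, -0.947, 0.002], [0.0, -0.002, -1.0]], 'ft_force': [-0.036, 0.271, 0.216], 'moment': [0.02, -0.017, -0.046], 'finger_gap': 1.0}
scene {'K': [[410.8439, 0.0, 257.8436], [0.0, 410.8439, 191.326], [0.0, 0.0, 1.0]], 'eye': [1.0896, 0.2576, 0.66], 'attitude': [[-0.3489, 0.6601, -0.6652], [0.9372, 0.2474, -0.246], [0.0021, -0.7092, -0.705]]}
top {'K': [[442.0923, 0.0, 255.518], [0.0, 442.0923, 192.5134], [0.0, 0.0, 1.0]], 'eye': [0.4603, 0.0686, 1.05], 'attitude': [[-0.0268, -0.9973, 0.0678], [-0.9996, 0.0273, 0.007], [-0.0089, -0.0676, -0.9977]]}
wrist {'K': [[271.7678, 0.0, 251.5335], [0.0, 271.7678, 189.1234], [0.0, 0.0, 1.0]], 'T_tool_cam': [[-0.0007, -0.9703, -0.2418, 0.0659], [1.0, -0.0006, -0.0004, -0.0008], [0.0003, -0.2418, 0.9703, -0.1401], [0.0, 0.0, 0.0, 1.0]]}
```

View pics/scene0.png

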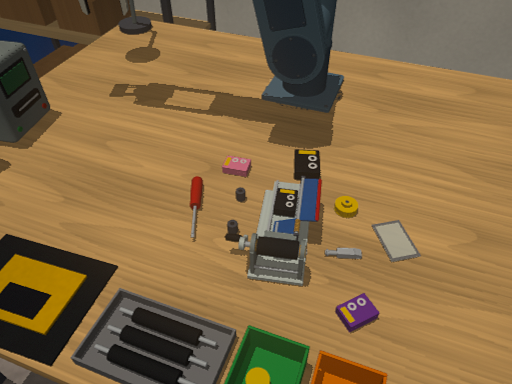

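View pics/top0.png

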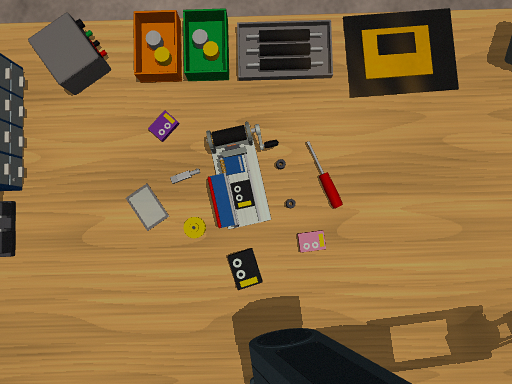

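View pics/wrist0.png

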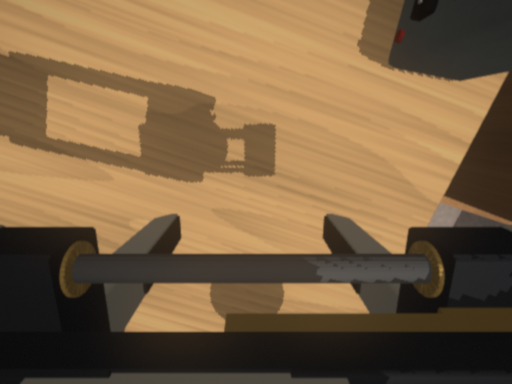

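Run:
```python
import cv2
a=cv2.imread("pics/top0.png")[110:240,190:300]; cv2.imwrite("pics/top0z.png",cv2.resize(a,None,fx=4.6,fy=4.6,interpolation=cv2.INTER_CUBIC))
a=cv2.imread("pics/scene0.png")[165:290,225:345]; cv2.imwrite("pics/scene0z.png",cv2.resize(a,None,fx=4.6,fy=4.6,interpolation=cv2.INTER_CUBIC))
```

```text
(no output)
```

View pics/top0z.png

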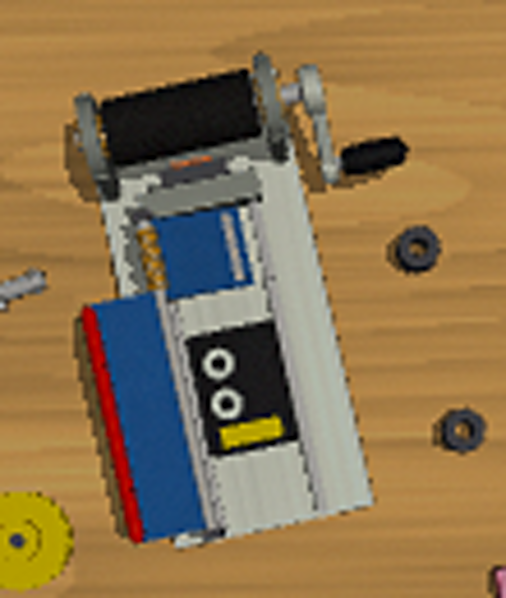

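View pics/scene0z.png

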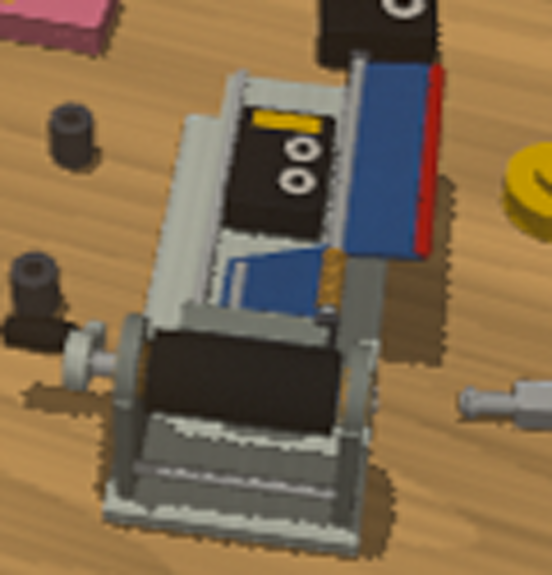

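```bash
cat > h.py <<'E'
import numpy as np, cv2
from cell import sense, read_camera, tcp_to_tips
def cam(n):
    s=sense(); c=read_camera(n)
    if n=="wrist":
        T=np.eye(4);T[:3,:3]=s["ee_rot"];T[:3,3]=s["eef_pos"];W=T@c["T_tool_cam"];c["eye"]=W[:3,3];c["attitude"]=W[:3,:3]
    c["eye"]=np.array(c["eye"]);c["attitude"]=np.array(c["attitude"]);return c
def onplane(c,uv,z):
    uv=np.atleast_2d(uv).astype(float)
    d=np.c_[uv,np.ones(len(uv))]@np.linalg.inv(c["K"]).T@c["attitude"].T
    return c["eye"]+d*((z-c["eye"][2])/d[:,2:3])
def proj(c,P):
    p=(np.atleast_2d(P)-c["eye"])@c["attitude"]@np.array(c["K"]).T
    return p[:,:2]/p[:,2:]
E
python3 - <<'E'
from h import *
for n,box in [("top",(190,110,300,240)),("scene",(225,165,345,290))]:
    c=cam(n); im=c["color"]; hsv=cv2.cvtColor(im,cv2.COLOR_RGB2HSV)
    x0,y0,x1,y1=box
    roi=np.zeros(im.shape[:2],np.uint8); roi[y0:y1,x0:x1]=1
    red=((hsv[...,0]<6)|(hsv[...,0]>174))&(hsv[...,1]>180)&(hsv[...,2]>70)&(roi>0)
    yel=(abs(hsv[...,0].astype(int)-26)<6)&(hsv[...,1]>200)&(hsv[...,2]>150)&(roi>0)
    blk=(im.max(2)<60)&(roi>0)
    for nm,m,z in [("red",red,.068),("yel",yel,.06),("blk",blk,.06)]:
        k,l,st,ce=cv2.connectedComponentsWithStats(m.astype(np.uint8))
        for i in range(1,k):
            if st[i,4]<25: continue
            r=cv2.minAreaRect(np.argwhere(l==i)[:,::-1].astype(np.float32))
            b=cv2.boxPoints(r)
            print(n,nm,st[i],ce[i].round(1));print(b.round(1).tolist(), onplane(c,b,z)[:,:2].round(4).tolist())
E
```

```text
top red [208 177  13  51 157] [214.1 202.2]
[[207.0, 177.1999969482422], [210.0, 176.60000610351562], [221.0, 226.8000030517578], [218.0, 227.39999389648438]] [[0.5643, 0.1829], [0.5655, 0.1762], [0.453, 0.1542], [0.4518, 0.1609]]
top yel [238 201  13   6  50] [244.2 203.4]
[[237.8000030517578, 202.8000030517578], [249.89999389648438, 200.39999389648438], [250.60000610351562, 204.10000610351562], [238.5, 206.5]] [[0.5055, 0.116], [0.5102, 0.0887], [0.5019, 0.0873], [0.4972, 0.1146]]
top yel [190 217  16  22 254] [196.4 227.2]
[[190.0, 217.0], [205.0, 217.0], [205.0, 238.0], [190.0, 238.0]] [[0.4767, 0.2238], [0.4758, 0.1902], [0.429, 0.1911], [0.4299, 0.2246]]
top blk [210 125  37  28 533] [227.9 136.1]
[[207.39999389648438, 132.60000610351562], [243.6999969482422, 124.5], [248.10000610351562, 144.60000610351562], [211.8000030517578, 152.6999969482422]] [[0.6667, 0.1812], [0.6829, 0.0984], [0.6365, 0.0894], [0.6205, 0.172]]
top blk [264 140  15   8  87] [270.6 143.6]
[[263.1000061035156, 142.1999969482422], [277.20001220703125, 138.6999969482422], [278.79998779296875, 145.10000610351
[... 1520 characters left out ...]
994, 0.0801], [0.4914, 0.1241], [0.5646, 0.1391]]
scene blk [236 192  10  10  60] [240.7 196.7]
[[236.0, 193.0], [244.10000610351562, 191.60000610351562], [245.5, 200.1999969482422], [237.39999389648438, 201.60000610351562]] [[0.5438, 0.0077], [0.5343, 0.0219], [0.5562, 0.0338], [0.5655, 0.0198]]
scene blk [226 226  15  15 150] [232.5 233.9]
[[226.0, 240.0], [226.0, 226.0], [240.0, 226.0], [240.0, 240.0]] [[0.6639, 0.0376], [0.6328, 0.024], [0.6234, 0.049], [0.6548, 0.0618]]
scene blk [254 235  45  29 807] [277.1 247.5]
[[252.5, 237.39999389648438], [298.0, 234.8000030517578], [299.5, 260.3999938964844], [254.0, 263.0]] [[0.6409, 0.0813], [0.6052, 0.1588], [0.6603, 0.1778], [0.6937, 0.1043]]
```

apply_moves(commands=[{"claw": 0.05,"xyz": [0,0,0],"twist": 7.5},{"claw": 0.05,"xyz": [0.018,-0.025,0],"twist": 0},{"claw": 0.05,"xyz": [0.021,-0.03,0],"twist": 0},{"claw": 0.05,"xyz": [0.024,-0.033,0],"twist": 0},{"claw": 0.05,"xyz": [0.024,-0.033,0],"twist": 0},{"claw": 0.05,"xyz": [0.024,-0.033,0],"twist": 0},{"claw": 0.05,"xyz": [0.024,-0.033,0],"twist": 0},{"claw": 0.05,"xyz": [0.024,-0.033,0],"twist": 0},{"claw": 0.05,"xyz": [0.024,-0.033,0],"twist": 0},{"claw": 0.05,"xyz": [0.024,-0.033,0],"twist": 0},{"claw": 0.05,"xyz": [0.024,-0.033,0],"twist": 0},{"claw": 0.05,"xyz": [0.024,-0.033,0],"twist": 0}])

```text
t: 1.45
eef_pos: [0.3584, -0.1248, 0.2438]
ee_rot: [[0.981, 0.193, 0.001], [0.193, -0.981, -0.0], [0.001, 0.001, -1.0]]
ft_force: [0.4, -1.1, -0.6]
finger_gap: 0.476
```

```bash
cat >> h.py <<'E'
YAW=np.radians(11.2); O=np.array([.5736,.1167])
ux=np.array([np.cos(YAW),np.sin(YAW)]); uy=np.array([-np.sin(YAW),np.cos(YAW)])
def st(p): p=np.asarray(p)[:2]-O; return np.array([p@ux,p@uy])*1000
def where(s=None):
    s=s or sense(); R=np.array(s["ee_rot"]); print("t",round(s["t"],2),"tcp",np.round(s["eef_pos"],4),"stand",st(s["eef_pos"]).round(1),"yaw",np.degrees(np.arctan2(R[1,0],R[0,0])).round(2),"tipz",round(s["eef_pos"][2]-.025,4),"gap",round(s["finger_gap"]*93,1),"F",np.round(s["ft_force"],2)); return s
def delta(x,y,tipz):
    s=sense();R=np.array(s["ee_rot"]);t=np.r_[O+ux*x/1000+uy*y/1000,tipz/1000+.025]
    print("tool delta",(R.T@(t-s["eef_pos"])).round(4))
E
python3 -c "
from h import *
where();delta(-96,31,218);delta(-96,31,85)"
```

```text
t 1.45 tcp [ 0.3584 -0.1248  0.2438] stand [-258.  -195.1] yaw 11.14 tipz 0.2188 gap 44.3 F [ 0.37 -1.1  -0.62]
tool delta [ 0.1618 -0.2262  0.0008]
tool delta [ 0.1617 -0.2263  0.1338]
```

apply_moves(commands=[{"claw": 0.05,"xyz": [0.024,-0.033,0],"twist": 0},{"claw": 0.05,"xyz": [0.024,-0.033,0],"twist": 0},{"claw": 0.05,"xyz": [0.024,-0.033,0],"twist": 0},{"claw": 0.05,"xyz": [0.024,-0.033,0],"twist": 0},{"claw": 0.05,"xyz": [0.024,-0.033,0],"twist": 0},{"claw": 0.05,"xyz": [0.024,-0.033,0],"twist": 0},{"claw": 0.05,"xyz": [0.0178,-0.0282,0.02],"twist": 0},{"claw": 0.05,"xyz": [0,0,0.035],"twist": 0},{"claw": 0.05,"xyz": [0,0,0.03],"twist": 0},{"claw": 0.05,"xyz": [0,0,0.015],"twist": 0},{"claw": 0.05,"xyz": [0,0,0.0],"twist": 0}])

```text
t: 2.55
eef_pos: [0.4711, 0.127, 0.1413]
ee_rot: [[0.981, 0.194, -0.005], [0.194, -0.981, -0.0], [-0.005, -0.001, -1.0]]
ft_force: [-0.4, -0.1, -0.1]
finger_gap: 0.475
```

Run:
```python
from h import *
where()
for n in ["scene","top","wrist"]:
    c=cam(n); im=c["color"][:,:,::-1]
    if n!="wrist": 
        p=proj(c,np.r_[O,0.05])[0].astype(int); x,y=max(p[0]-85,0),max(p[1]-60,0); im=cv2.resize(im[y:y+130,x:x+170],None,fx=4.5,fy=4.5,interpolation=cv2.INTER_CUBIC);print(n,x,y)
    cv2.imwrite(f"pics/{n}1.png",im)
```

```text
t 2.55 tcp [0.4711 0.127  0.1413] stand [-98.6  30. ] yaw 11.19 tipz 0.1163 gap 44.2 F [-0.4  -0.11 -0.13]
scene 196 160
top 151 113
```

View pics/scene1.png

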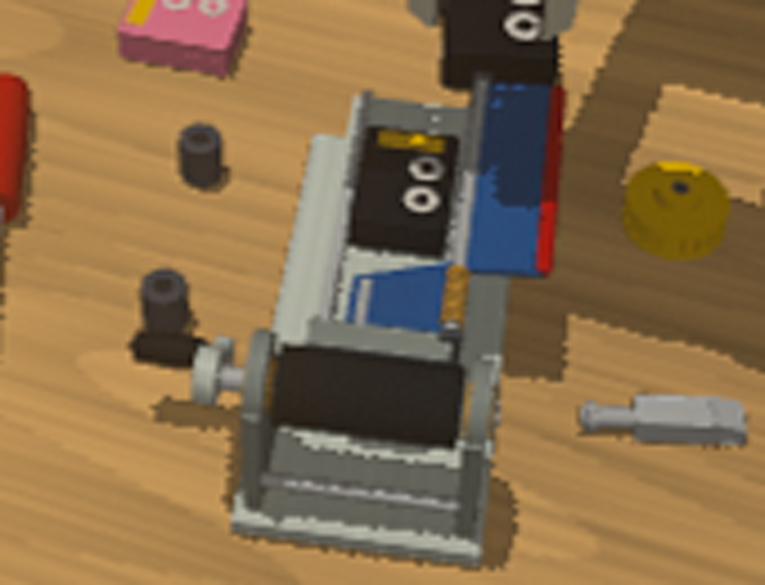

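View pics/wrist1.png

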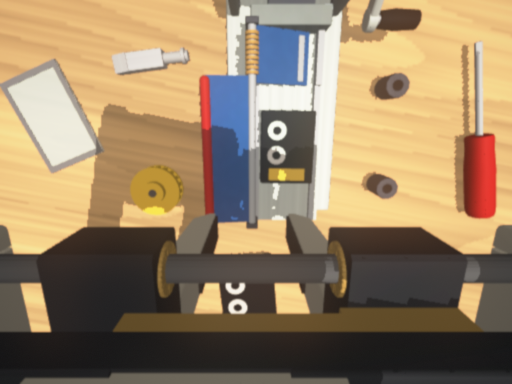

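View pics/top1.png

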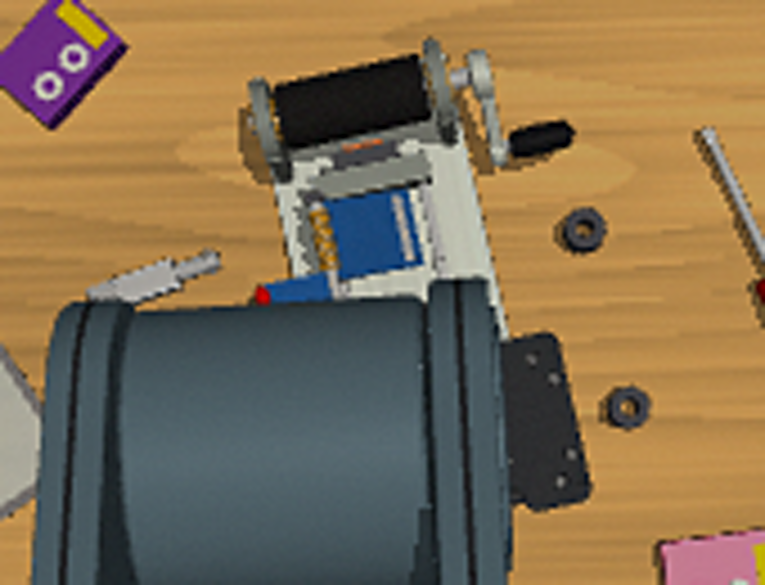

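Run:
```python
from h import *
c=cam("wrist"); im=c["color"]; cv2.imwrite("pics/w1z.png",cv2.resize(im[0:235,185:355],None,fx=3.4,fy=3.4 if 0 else 2.5,interpolation=cv2.INTER_CUBIC)[:,:,::-1])
hsv=cv2.cvtColor(im,cv2.COLOR_RGB2HSV)
red=((hsv[...,0]<6)|(hsv[...,0]>174))&(hsv[...,1]>180)&(hsv[...,2]>60)
blk=(im.max(2)<50)
yel=(abs(hsv[...,0].astype(int)-26)<8)&(hsv[...,1]>190)&(hsv[...,2]>80)
for nm,m,z,b in [("red",red,.070,(190,60,225,225)),("blk",blk,.06,(250,100,322,200)),("yel",yel,.06,(255,150,318,195))]:
    k=np.zeros_like(m);k[b[1]:b[3],b[0]:b[2]]=1;m=m&k
    r=cv2.minAreaRect(np.argwhere(m)[:,::-1].astype(np.float32));q=cv2.boxPoints(r)
    P=onplane(c,q,z); print(nm,m.sum(),q.round(1).tolist(),[st(p).round(1).tolist() for p in P])
```

```text
red 733 [[200.0, 78.0999984741211], [207.3000030517578, 77.80000305175781], [212.60000610351562, 211.8000030517578], [205.3000030517578, 212.10000610351562]] [[1.0, 68.1], [1.2, 62.7], [-103.0, 62.5], [-103.2, 68.6]]
blk 0 [[0.0, 0.0], [0.0, 0.0], [0.0, 0.0], [0.0, 0.0]] [[55.8, 212.8], [55.8, 212.8], [55.8, 212.8], [55.8, 212.8]]
yel 0 [[0.0, 0.0], [0.0, 0.0], [0.0, 0.0], [0.0, 0.0]] [[55.8, 212.8], [55.8, 212.8], [55.8, 212.8], [55.8, 212.8]]
```

View pics/w1z.png

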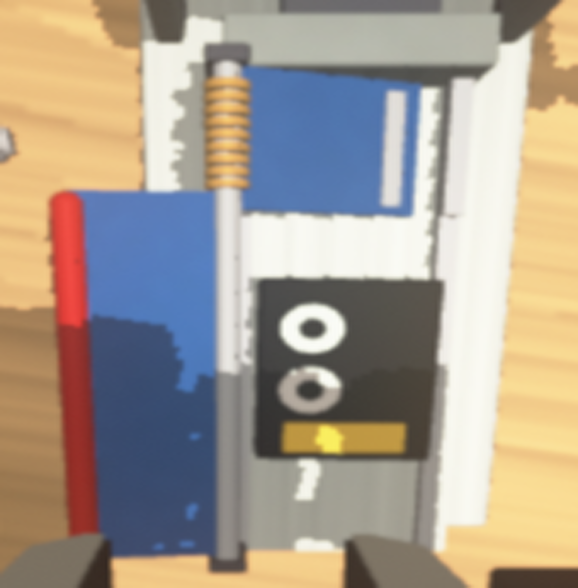

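Run:
```python
from h import *
c=cam("wrist"); 
for p in onplane(c,[(260,182.4),(310.6,183.2),(260.9,112),(315.3,112.8)],.06): print(st(p).round(1))
print("front-end bar",[st(p).round(1) for p in onplane(c,[(204,76)],.068)])
s=sense()
for p in onplane(c,[(195,214),(217,214),(286,214),(309,214)],s["eef_pos"][2]-.025): print("tip",(st(p)-st(s["eef_pos"])).round(1))
im=c["color"][200:335,150:370]; im=np.clip(im.astype(float)*1.8,0,255).astype(np.uint8)
cv2.imwrite("pics/f1.png",cv2.resize(im,None,fx=3.5,fy=3.5,interpolation=cv2.INTER_CUBIC)[:,:,::-1])
```

```text
[-80.   22.8]
[-80.7 -20.1]
[-22.5  22.5]
[-23.2 -21. ]
front-end bar [array([ 3.2, 65.4])]
tip [ 8.4 36.9]
tip [ 8.3 22.9]
tip [  8.3 -21.4]
tip [  8.2 -36.1]
```

View pics/f1.png

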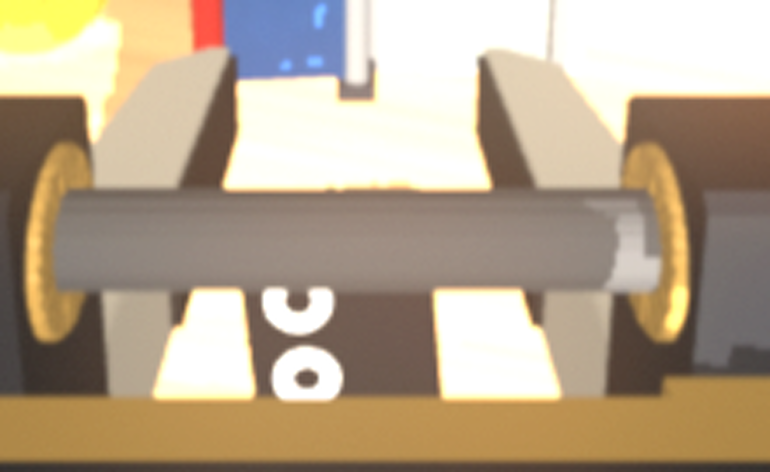

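apply_moves(commands=[{"claw": 0.05,"xyz": [0.002,-0.001,0.02],"twist": 0},{"claw": 0.05,"xyz": [0,0,0.02],"twist": 0},{"claw": 0.05,"xyz": [0,0,0.005],"twist": 0},{"claw": 0.05,"xyz": [0,0,0.005],"twist": 0},{"claw": 0.05,"xyz": [0,0,0.004],"twist": 0},{"claw": 0.05,"xyz": [0,0,0],"twist": 0}])

```text
t: 3.4
eef_pos: [0.4754, 0.1284, 0.0903]
ee_rot: [[0.981, 0.194, 0.001], [0.194, -0.981, 0.0], [0.001, -0.0, -1.0]]
ft_force: [-1.1, -0.2, 2.9]
finger_gap: 0.475
```

Run:
```python
from h import *
where()
for n in ["scene","wrist"]:
    c=cam(n); im=c["color"][:,:,::-1]
    if n!="wrist": 
        p=proj(c,np.r_[O,0.05])[0].astype(int); x,y=max(p[0]-85,0),max(p[1]-80,0); im=cv2.resize(im[y:y+130,x:x+170],None,fx=4.5,fy=4.5,interpolation=cv2.INTER_CUBIC);print(n,x,y)
    cv2.imwrite(f"pics/{n}2.png",im)
```

```text
t 3.4 tcp [0.4754 0.1284 0.0903] stand [-94.1  30.6] yaw 11.16 tipz 0.0653 gap 44.2 F [-1.15 -0.23  2.91]
scene 196 140
```

View pics/scene2.png

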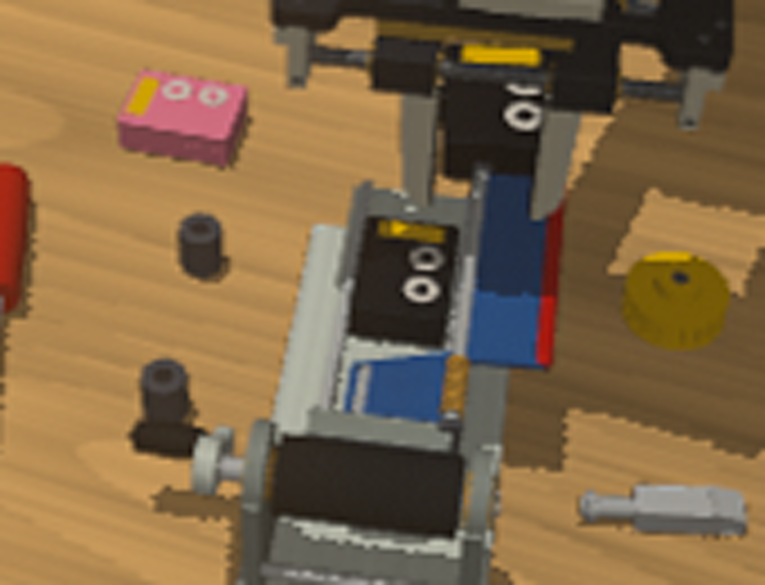

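View pics/wrist2.png

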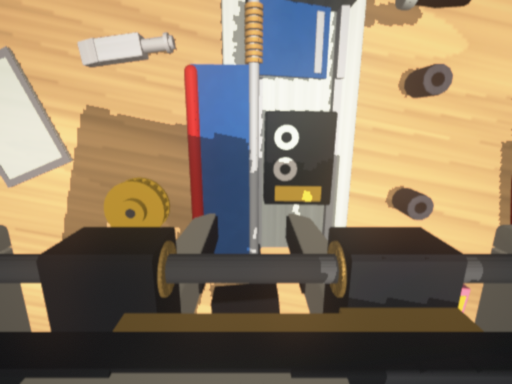

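apply_moves(commands=[{"claw": 0.05,"xyz": [-0.001,0,0.005],"twist": 0},{"claw": 0.05,"xyz": [0,0,0.005],"twist": 0},{"claw": 0.05,"xyz": [0,0,0.004],"twist": 0},{"claw": 0.05,"xyz": [0,0,0.003],"twist": 0},{"claw": 0.05,"xyz": [0,0,0],"twist": 0},{"claw": 0.05,"xyz": [0,0,0],"twist": 0}])

```text
t: 4.1
eef_pos: [0.475, 0.128, 0.0734]
ee_rot: [[0.981, 0.194, 0.003], [0.194, -0.981, 0.0], [0.003, 0.001, -1.0]]
ft_force: [0.9, 0.0, 8.2]
finger_gap: 0.475
```

Run:
```python
from h import *
where()
for n in ["scene","wrist"]:
    c=cam(n); im=c["color"][:,:,::-1]
    if n!="wrist": 
        p=proj(c,np.r_[O,0.05])[0].astype(int); x,y=max(p[0]-85,0),max(p[1]-80,0); im=cv2.resize(im[y:y+130,x:x+170],None,fx=4.5,fy=4.5,interpolation=cv2.INTER_CUBIC);print(n,x,y)
    cv2.imwrite(f"pics/{n}3.png",im)
```

```text
t 4.1 tcp [0.475  0.128  0.0734] stand [-94.5  30.3] yaw 11.16 tipz 0.0484 gap 44.2 F [0.87 0.03 8.21]
scene 196 140
```

View pics/scene3.png

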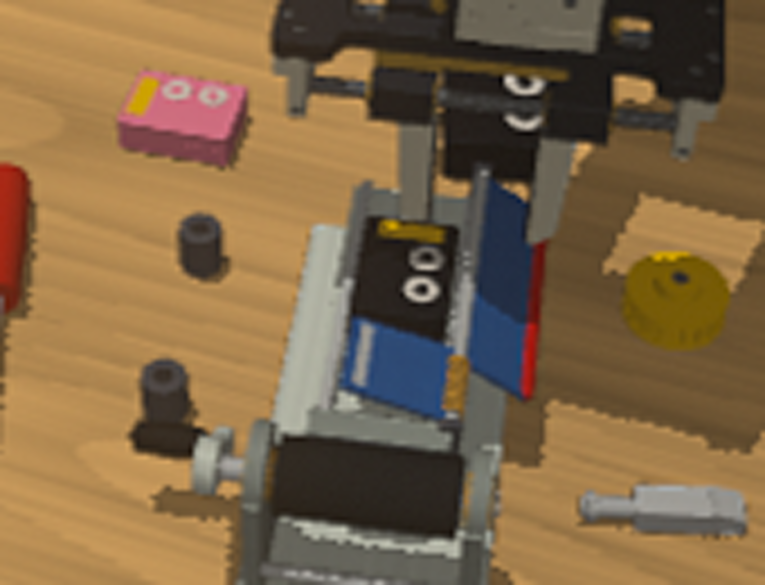

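View pics/wrist3.png

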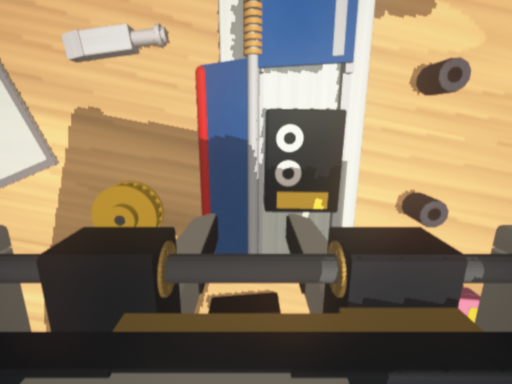

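apply_moves(commands=[{"claw": 0.05,"xyz": [0.003,0,0],"twist": 0},{"claw": 0.05,"xyz": [0.003,0,0],"twist": 0},{"claw": 0.05,"xyz": [0.003,0,0],"twist": 0},{"claw": 0.05,"xyz": [0.003,0,0],"twist": 0},{"claw": 0.05,"xyz": [0.004,0,0],"twist": 0},{"claw": 0.05,"xyz": [0.004,0,0],"twist": 0},{"claw": 0.05,"xyz": [0.002,0,0],"twist": 0},{"claw": 0.05,"xyz": [0,0,0],"twist": 0}])

```text
t: 5.0
eef_pos: [0.4931, 0.1328, 0.072]
ee_rot: [[0.981, 0.194, -0.005], [0.194, -0.981, 0.0], [-0.004, -0.001, -1.0]]
ft_force: [-4.6, 1.6, 4.5]
finger_gap: 0.476
```

Run:
```python
from h import *
where()
for n in ["scene","wrist"]:
    c=cam(n); im=c["color"][:,:,::-1]
    if n!="wrist": 
        p=proj(c,np.r_[O,0.05])[0].astype(int); x,y=max(p[0]-85,0),max(p[1]-80,0); im=cv2.resize(im[y:y+130,x:x+170],None,fx=4.5,fy=4.5,interpolation=cv2.INTER_CUBIC);print(n,x,y)
    cv2.imwrite(f"pics/{n}4.png",im)
```

```text
t 5.0 tcp [0.4931 0.1328 0.072 ] stand [-75.8  31.4] yaw 11.18 tipz 0.047 gap 44.3 F [-4.57  1.6   4.54]
scene 196 140
```

View pics/scene4.png

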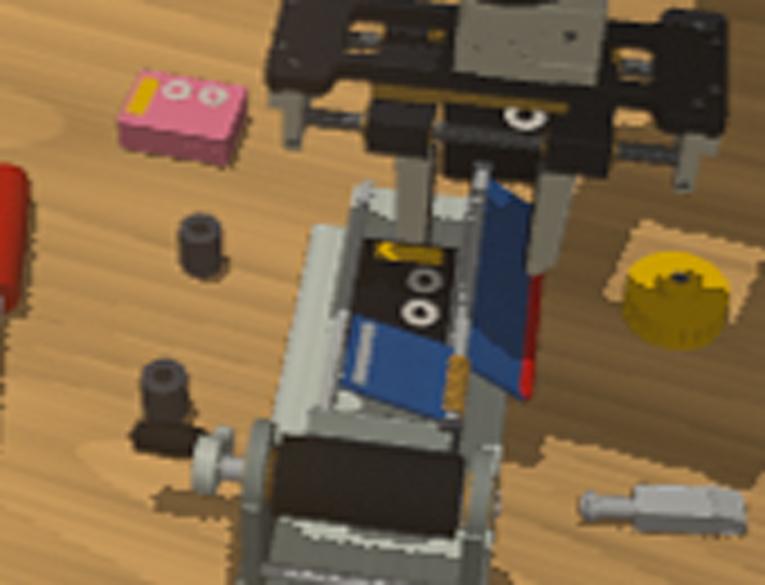

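View pics/wrist4.png

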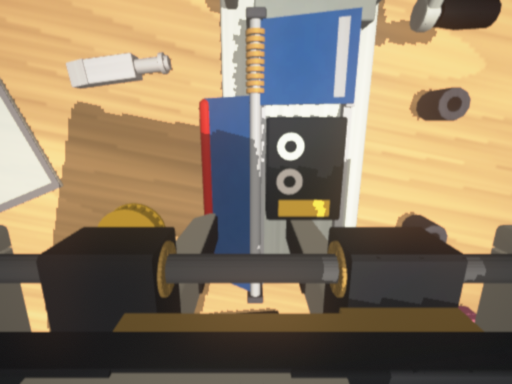

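apply_moves(commands=[{"claw": 0.05,"xyz": [0.003,0,0],"twist": 0},{"claw": 0.05,"xyz": [0.004,0,0],"twist": 0},{"claw": 0.05,"xyz": [0.004,0,0],"twist": 0},{"claw": 0.05,"xyz": [0.004,0,0],"twist": 0},{"claw": 0.05,"xyz": [0.004,0,0],"twist": 0},{"claw": 0.05,"xyz": [0.004,0,0],"twist": 0},{"claw": 0.05,"xyz": [0.004,0,0],"twist": 0},{"claw": 0.05,"xyz": [0.004,0,0],"twist": 0},{"claw": 0.05,"xyz": [0.004,0,0],"twist": 0},{"claw": 0.05,"xyz": [0.003,0,0],"twist": 0},{"claw": 0.05,"xyz": [0,0,0],"twist": 0}])

```text
t: 6.2
eef_pos: [0.5307, 0.1403, 0.072]
ee_rot: [[0.981, 0.194, -0.004], [0.194, -0.981, 0.001], [-0.004, -0.001, -1.0]]
ft_force: [-4.1, 3.0, 3.8]
finger_gap: 0.48
```

Run:
```python
from h import *
where()
for n in ["scene","wrist"]:
    c=cam(n); im=c["color"][:,:,::-1]
    if n!="wrist": 
        p=proj(c,np.r_[O,0.05])[0].astype(int); x,y=max(p[0]-85,0),max(p[1]-80,0); im=cv2.resize(im[y:y+130,x:x+170],None,fx=4.5,fy=4.5,interpolation=cv2.INTER_CUBIC);print(n,x,y)
    cv2.imwrite(f"pics/{n}5.png",im)
```

```text
t 6.2 tcp [0.5307 0.1403 0.072 ] stand [-37.5  31.5] yaw 11.18 tipz 0.047 gap 44.7 F [-4.12  2.97  3.78]
scene 196 140
```

View pics/scene5.png

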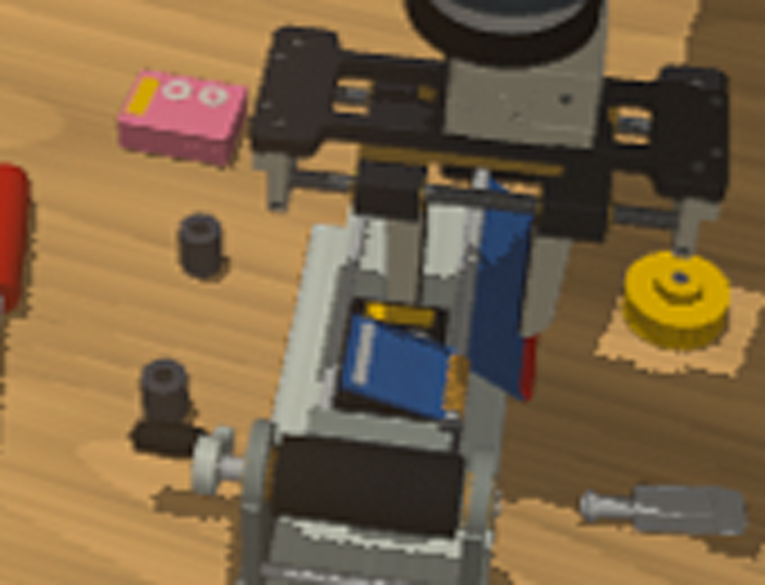

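View pics/wrist5.png

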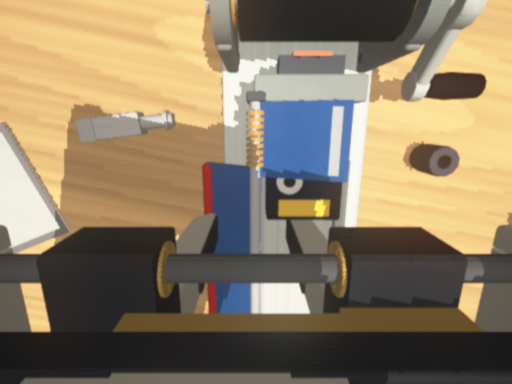

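apply_moves(commands=[{"claw": 0.05,"xyz": [0.003,0,0],"twist": 0},{"claw": 0.05,"xyz": [0.003,0,0],"twist": 0},{"claw": 0.05,"xyz": [0.002,0,0],"twist": 0},{"claw": 0.05,"xyz": [0,0,0],"twist": 0},{"claw": 0.05,"xyz": [0,0,0],"twist": 0}])

```text
t: 6.8
eef_pos: [0.5382, 0.1418, 0.072]
ee_rot: [[0.981, 0.194, -0.005], [0.194, -0.981, 0.0], [-0.004, -0.001, -1.0]]
ft_force: [-4.4, 1.4, 5.1]
finger_gap: 0.475
```

```bash
python3 -c "
from h import *
where()"
```

```text
t 6.8 tcp [0.5382 0.1418 0.072 ] stand [-29.8  31.5] yaw 11.18 tipz 0.047 gap 44.2 F [-4.36  1.44  5.1 ]
```

apply_moves(commands=[{"claw": 0.05,"xyz": [0.001,0,0],"twist": 0},{"claw": 0.05,"xyz": [0.001,0,0],"twist": 0},{"claw": 0.05,"xyz": [0,0,0],"twist": 0}])

```text
t: 7.1
eef_pos: [0.5383, 0.1418, 0.0719]
ee_rot: [[0.981, 0.194, -0.008], [0.194, -0.981, -0.0], [-0.008, -0.001, -1.0]]
ft_force: [-11.3, 1.1, 10.3]
finger_gap: 0.477
```

apply_moves(commands=[{"claw": 0.05,"xyz": [0.001,0,0],"twist": 0},{"claw": 0.05,"xyz": [0,0,0],"twist": 0}])

```text
t: 7.3
eef_pos: [0.5384, 0.1418, 0.0719]
ee_rot: [[0.981, 0.194, -0.01], [0.194, -0.981, -0.001], [-0.01, -0.001, -1.0]]
ft_force: [-13.0, 0.1, 12.3]
finger_gap: 0.475
```

apply_moves(commands=[{"claw": 0.05,"xyz": [0.001,0,0],"twist": 0},{"claw": 0.05,"xyz": [0,0,0],"twist": 0}])

```text
t: 7.5
eef_pos: [0.5385, 0.1419, 0.0719]
ee_rot: [[0.981, 0.194, -0.012], [0.194, -0.981, -0.001], [-0.012, -0.001, -1.0]]
ft_force: [-15.5, -1.0, 15.3]
finger_gap: 0.473
```

Run:
```python
from h import *
where()
for n in ["scene","wrist"]:
    c=cam(n); im=c["color"][:,:,::-1]
    if n!="wrist": 
        p=proj(c,np.r_[O,0.05])[0].astype(int); x,y=max(p[0]-60,0),max(p[1]-40,0); im=cv2.resize(im[y:y+90,x:x+110],None,fx=6.5,fy=6.5,interpolation=cv2.INTER_CUBIC);print(n,x,y)
    else: im=cv2.resize(im[60:240,170:400],None,fx=3.2,fy=3.2,interpolation=cv2.INTER_CUBIC)
    cv2.imwrite(f"pics/{n}6.png",im)
```

```text
t 7.5 tcp [0.5385 0.1419 0.0719] stand [-29.6  31.5] yaw 11.19 tipz 0.0469 gap 44.0 F [-15.46  -0.99  15.3 ]
scene 221 180
```

View pics/scene6.png

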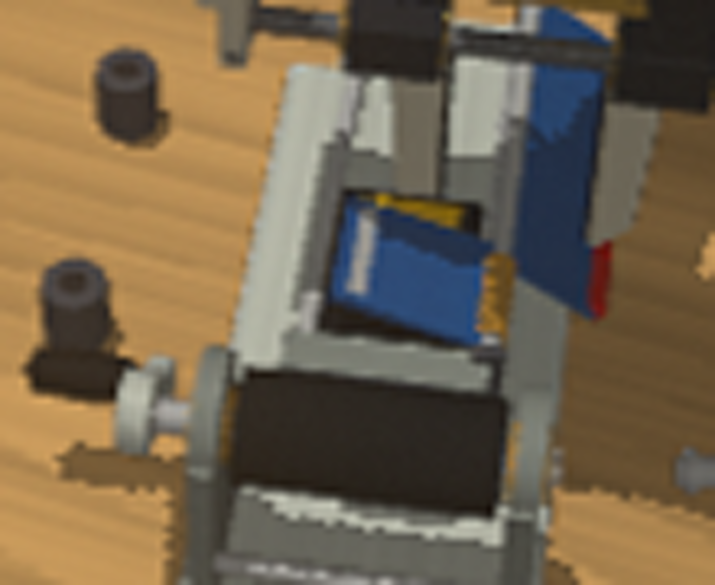

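View pics/wrist6.png

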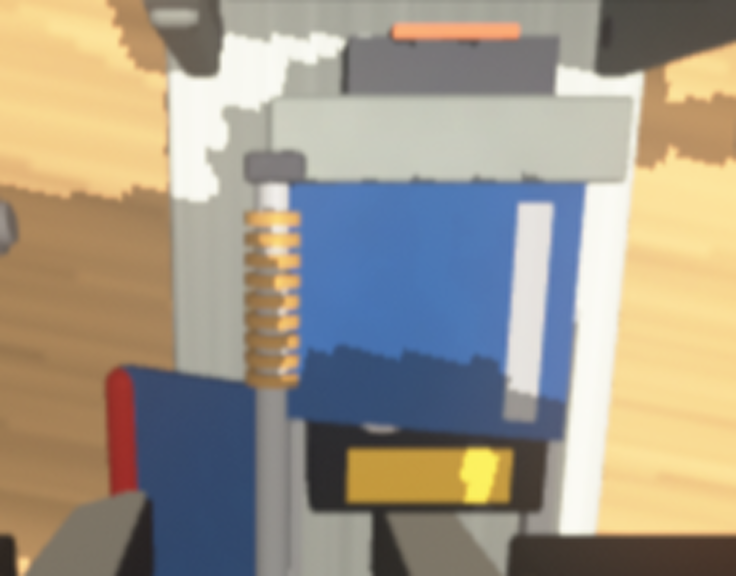

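Run:
```python
from h import *
c=cam("wrist")
print([st(onplane(c,[p],z)[0]).round(1) for p,z in [((266,218.9),.06),((339.4,219.8),.06),((261,117),.062),((363,117),.062)]])
```

```text
[array([-19.9,  23.7]), array([-20.5, -19.8]), array([38.4, 27.2]), array([ 38.4, -26.9])]
```

apply_moves(commands=[{"claw": 0.05,"xyz": [-0.003,0,0],"twist": 0},{"claw": 0.05,"xyz": [-0.003,0,0],"twist": 0},{"claw": 0.05,"xyz": [-0.004,0,0],"twist": 0},{"claw": 0.05,"xyz": [-0.004,0,0],"twist": 0},{"claw": 0.05,"xyz": [0,0,0],"twist": 0}])

```text
t: 8.15
eef_pos: [0.5327, 0.1401, 0.0738]
ee_rot: [[0.981, 0.193, 0.005], [0.193, -0.981, 0.002], [0.006, -0.0, -1.0]]
ft_force: [2.8, 5.1, 5.1]
finger_gap: 0.473
```

Run:
```python
from h import *
where()
c=cam("wrist"); im=c["color"][:,:,::-1]
cv2.imwrite("pics/wrist7.png",cv2.resize(im[60:240,170:400],None,fx=3.2,fy=3.2,interpolation=cv2.INTER_CUBIC))
```

```text
t 8.15 tcp [0.5327 0.1401 0.0738] stand [-35.5  30.9] yaw 11.14 tipz 0.0488 gap 43.9 F [2.82 5.09 5.07]
```

View pics/wrist7.png

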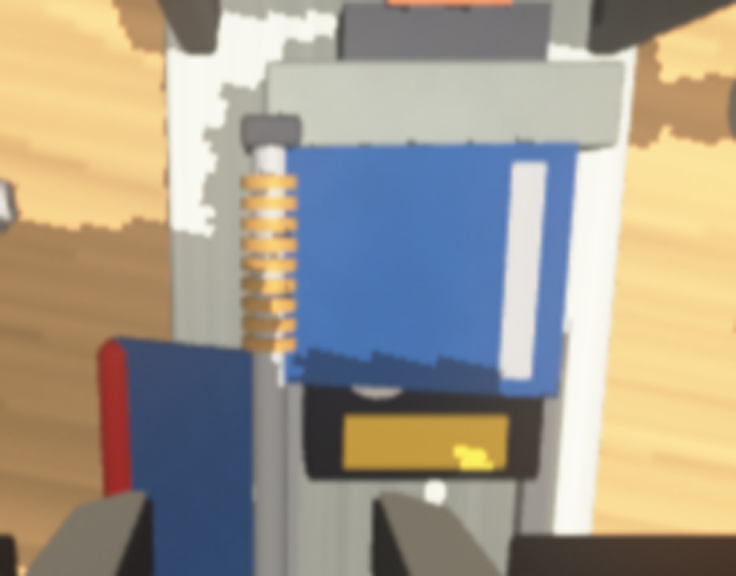

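apply_moves(commands=[{"claw": 0.05,"xyz": [0,0,-0.003],"twist": 0},{"claw": 0.05,"xyz": [0,0,-0.003],"twist": 0},{"claw": 0.05,"xyz": [0,0,-0.004],"twist": 0},{"claw": 0.05,"xyz": [0,0,-0.006],"twist": 0},{"claw": 0.05,"xyz": [0,0,-0.01],"twist": 0},{"claw": 0.05,"xyz": [0,0,-0.02],"twist": 0},{"claw": 0.05,"xyz": [-0.01,0,-0.03],"twist": 0},{"claw": 0.05,"xyz": [-0.02,0,-0.03],"twist": 0},{"claw": 0.05,"xyz": [-0.03,0,-0.02],"twist": 0},{"claw": 0.05,"xyz": [-0.03,0,0],"twist": 0},{"claw": 0.05,"xyz": [0,0,0],"twist": 0},{"claw": 0.05,"xyz": [0,0,0],"twist": 0}])

```text
t: 9.4
eef_pos: [0.4424, 0.1216, 0.1993]
ee_rot: [[0.981, 0.193, 0.001], [0.193, -0.981, -0.0], [0.001, 0.001, -1.0]]
ft_force: [-0.7, 0.4, 0.3]
finger_gap: 0.477
```

Run:
```python
from h import *
where()
for n in ["scene","wrist"]:
    c=cam(n); im=c["color"][:,:,::-1]
    if n!="wrist": 
        p=proj(c,np.r_[O,0.05])[0].astype(int); x,y=max(p[0]-60,0),max(p[1]-40,0); im=cv2.resize(im[y:y+90,x:x+110],None,fx=6.5,fy=6.5,interpolation=cv2.INTER_CUBIC)
    else: im=cv2.resize(im[0:240,130:400],None,fx=2.5,fy=2.5,interpolation=cv2.INTER_CUBIC)
    cv2.imwrite(f"pics/{n}8.png",im)
```

```text
t 9.4 tcp [0.4424 0.1216 0.1993] stand [-127.7   30.3] yaw 11.14 tipz 0.1743 gap 44.4 F [-0.68  0.37  0.34]
```

View pics/scene8.png

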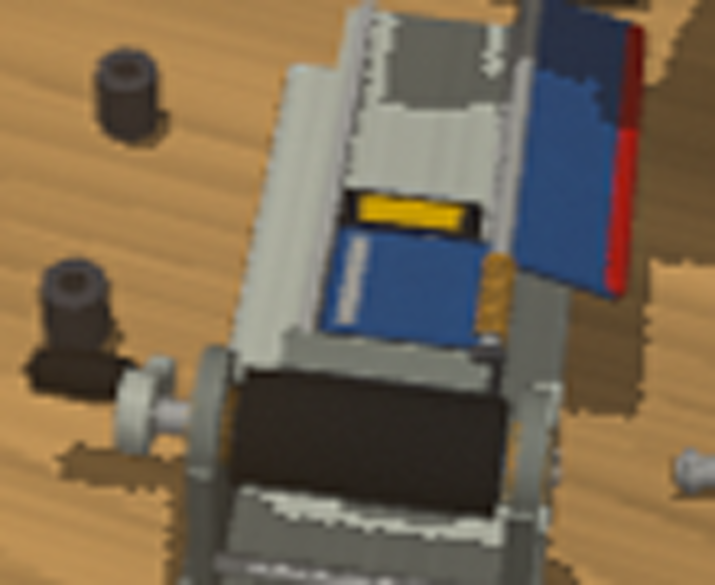

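View pics/wrist8.png

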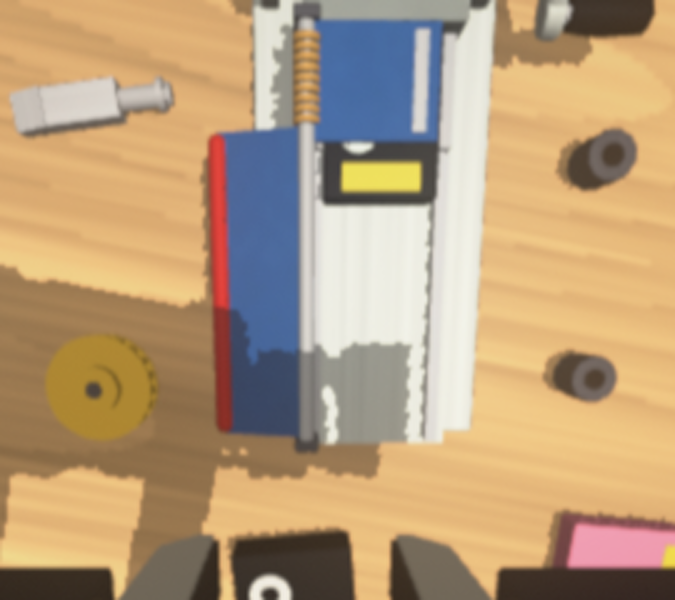

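Run:
```python
from h import *
c=cam("wrist")
print([st(onplane(c,[p],z)[0]).round(1) for p,z in [((130+323/2.5,203/2.5),.06),((130+434/2.5,205/2.5),.06),((130+328/2.5,20/2.5),.062)]])
print(np.round(sense()["qd"],3))
from cell import close_job
print(close_job())
```

```text
[array([-23.4,  23.4]), array([-24.2, -19.3]), array([38.2, 22. ])]
[ 0.001  0.009 -0.    -0.     0.001 -0.001]
the job is handed in; nothing more can be done
None
```

I loaded the cassette and handed the job in at about 9.5 s of the 32 s. The evidence says it is home with the flap closed on it, but my last position check disagreed slightly with the earlier one.

- **What I did:** I held the bar down with one fingertip (tip at z 47–48 mm, flap about 0.6 rad by geometry, not measured). The other fingertip pushed the cassette to the stop. I then backed the finger off and lifted clear.
- **Home check while pushing:** The cassette stopped dead and the wrist force along the push rose from about 4 N to 15 N. The wrist camera put the rear face at x -20.2 mm (nominal -20). After backing off, the cassette had not visibly moved.
- **After letting go:** The pictures show the flap lying level on the cassette, the front at the stop, and the loose parts in view (pulley, latch bolt and both spacers) where they were. Wrist force was under 1 N, so the arm was touching nothing.
- **The check that disagreed:** From farther away, hand-read pixels put the rear face at about x -23.8 mm. The limit is about -23.5 mm, so on that reading alone it would fall just short. In the same picture the stop's face reads x 38.2 mm instead of 40, so about 2 mm of that is calibration offset. That leaves the cassette about 2 mm from the stop, inside the 3.5 mm tolerance, with roughly 1 mm error per pixel. I ran this check in the same script as the hand-in, so I could not follow it up.

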